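Seat a sugar display post in its spring-plunger holder

TASK

Take the post with the red head out of the wooden rack and slide it, foot first, down into the post holder, past the side spring plunger, until its foot lands on the depth stop hidden in the bore. Find the stop by feel and do not drive it down: it is only held by friction. Leave the post standing there on the stop, gripped by the plunger, and leave everything else where it is.

Things in the scene. Friction and masses are not known exactly. Their poses are not given: they have to be found in the camera images.
- red_post: loose post standing in one of the rack's holes: steel rod 16 mm thick, 120 mm long, foot chamfered (11 mm wide at the bottom, full width 5 mm up); round red head 26 mm across from 120 to 150 mm above the foot (grip there, middle at 135 mm); on top a 22 mm dish and a spike, 163 mm in all; 0.11 to 0.22 kg. Origin: centre of the foot's underside, z up the rod
- rack: fixed wooden block, 64 (x) by 150 (y) by 52 mm tall; two loose blind holes, 17 mm wide and 46 mm deep, at y = -45 and +45 mm, one post in each (which is where varies). Origin: centre of its underside
- holder: fixed post holder: dark round foot 100 mm across and 14 mm thick, upright aluminium sleeve 35 mm across, black collar 39 mm across on top; the plunger sticks out at its -x side. The mouth is 90 mm above the worktop. Origin: centre of the foot's underside, on the bore's axis, z up
- mouth (a point): centre of the holder's mouth, level with the collar's top. Opening 22 mm wide for 4 mm, then the bore, 18 mm wide. Deep inside, a brass depth stop is held by friction somewhere 44 to 72 mm below this point; its height differs each time, is not reported and must be felt. It slips if pushed with about 30 N or more
- plunger (a joint): travel (m) of the spring plunger, 25 mm below the mouth: 0 with its 12 mm ball nose jutting 4.5 mm into the bore, about 0.0015 to 0.004 pushed back by a post's full width, at most 0.007. It presses sideways with 5 to 8 N; riding over it takes some 5 to 12 N of downward push, sliding on a few N
- blue_post: a second display post exactly like the red one but with a blue head; stays in the rack
- sugar_ornament: brittle golden pulled-sugar basket, 128x120x93 mm, bystander; origin at the centre of its underside
- green_bottle: green dropper bottle with a white cap, 33 mm across, 81 mm tall, bystander; origin at the centre of its underside
- small_cutter: tinned ring cutter, 52 mm across, 34 mm tall, bystander; origin at the centre of its underside
There are look-alikes about, which are no part of the job. What is shaped like the red_post but yellow is not meant.

How it is judged:
By the outcome, as a careful person would: the job done as asked, in the order asked, and still so for the second after the job is handed in, with the robot touching nothing.
It also fails if it takes over 54 s, if anything falls off the work surface, if the arm or the gripper's body presses on something with over 40 N, if the wrist force passes 120 N, or if a joint passes its speed limit or range.

ROBOT

A 6-joint arm with a two-finger parallel gripper is mounted at the origin on the work surface; the furniture and walls round the work are solid. World frame = base frame: x ahead of the robot, y to its left, z up, the work surface at z = 0. Lengths are in m, angles in rad, forces in N, time in s.
With the tool pointing down it reaches from about 0.275 to 0.775 m from the base axis. Payload 14.6 kg.
Tool frame: the origin (TCP) lies between the finger pads; the fingertips stand 14 mm ahead of it and the grasp point (between the pads) lies 5 mm behind it; z points along the fingers, y is the direction in which the jaws open and shut (so a half turn about z gives the same grasp; the last joint's range is limited). The gripper opens to 85 mm and grips with 20 to 120 N. Pads are 22 mm wide; open, the fingers measure 114 mm over their backs; the gripper's body (76 mm by 85 mm) begins 54 mm behind the grasp point. The pads swing forward as they close: fully open they stand 13 mm farther back than shut.
Start: joints at [1.027, 0.263, -0.048, 1.259, 0, 1.415], TCP at [0.199, 0.486, 0.245] pointing down, gripper open.
Joint ranges: [-2.65, 2.65], [-0.89, 1.7], [-1.18, 1.37], [-2.13, 2.11], [-1.35, 1.29], [-3.14, 3.14]. Speed limits (rad/s): [1.89, 1.89, 2.57, 2.79, 3.14, 3.14].

INTERFACE

Orientations are given as a rotation vector (axis times angle).
In Python, from rig import * gives the robot as it stands.
- The arm moves only by the shell command python3 -m handwheel 'ROWS'. ROWS is JSON, a list of rows, each an object with "slide": the shift along the tool's x, y, z in cm, a list of three; "turn": the turn, a rotation vector about the tool's x, y, z in degrees, a list of three; "claw": the closure in counts, from 0 (fully open) to 255 (shut). In form: [{"slide": [dx, dy, dz], "turn": [rx, ry, rz], "claw": claw}, ...]. A call has 1 to 20 rows; each row is the pose to reach, as a shift and turn from the pose commanded when the call began, along the tool's axes at that moment; what a row does not reach only later rows make up. A row lasts 1/12 s, in which the tool goes at most 41.7 mm and 7.16 degrees, less where a joint would pass 70% of its speed; a pose out of reach is approached as far as the arm can. A call with a gripper value outside its range is refused whole. The fingers move at their own pace and stop on an object; the grip force is fixed at half the most. Time passes only in rows, so rows that repeat a pose let the fingers close. It gives the time, the measured TCP pose, the force and the opening at its end, in the units of the state.
- sense(): the state, without advancing time (a new reading comes with each control period).
- camera(name): name is "scene" or "top" or "wrist"; returns (picture, depth): 420x560x3 uint8, red, green, blue; 420x560 float32, m along the optical axis (not along the pixel's ray), 0 where there is no reading.
- camera_params(name): a dict with "K" (3x3 intrinsics, pixels), "R" (3x3) and "t" (3): a world point X has camera coordinates R X + t. Camera axes: x right, y down, z forward; pixel columns grow to the right and rows downward; lengths in m; the calibration is good to about 2 mm. A picture is of the moment at which its call begins: read the wrist's pose just before it. camera_params takes no time and is no camera call; for the wrist camera it gives the pose at the moment of the call.
- job_done(): hands the job in, once; it reports no verdict.
The state is a dict: "time_s": time; "joint_pos": joint angles; "joint_vel": joint speeds; "effort": joint torques, N m; "eef_pos": TCP position; "tcp_rot": TCP orientation; "wrist_force": force on the tool from outside, world axes, zero at the start; "moment": the same for the moment, N m; "width": finger opening in m.
Only numpy, scipy, OpenCV 4.12 (cv2) and the standard library are available. Lean on these libraries where they do the work, as an engineer would, in place of code of your own. Each camera call takes 0.05 s, during which the arm holds its last target.

## Working session

There is one attempt and no reset: what is moved stays moved. The work goes in short steps, Python scripts to look and compute and a shell command to move; the robot and the scene stay as the last step left them, time stands still between calls to the robot, and variables do not carry over. Pictures are saved under pics/ and viewed, and the job is handed in when it is done.

```bash
ls; mkdir -p pics
cat > h.py <<'E'
from rig import *
import numpy as np, cv2, pickle
def snap(n,tag):
    p,d=camera(n); P=camera_params(n)
    cv2.imwrite(f'pics/{tag}.png',p[:,:,::-1]); np.savez(f'pics/{tag}.npz',p=p,d=d,K=P['K'],R=P['R'],t=P['t'])
def load(tag):
    return np.load(f'pics/{tag}.npz')
def onplane(D,u,v,z):
    R,t=D['R'],D['t']; c=-R.T@t; r=R.T@np.linalg.solve(D['K'],[u,v,1.]); return c+r*(z-c[2])/r[2]
def cloud(D):
    d=D['d'];v,u=np.indices(d.shape);K=D['K']
    X=np.stack([(u-K[0,2])/K[0,0]*d,(v-K[1,2])/K[1,1]*d,d],-1)
    return (X-D['t'])@D['R']
E
python3 - <<'E'
from h import *
s=sense(); print(s)
snap('scene','s0');snap('top','t0')
for n in('s0','t0'):
    D=load(n);print(D['K'],-D['R'].T@D['t'],D['R'])
E
```

```text
pics
{'time_s': 0.0, 'joint_pos': array([ 1.02666325e+00,  2.63491189e-01, -4.89362648e-02,  1.25939699e+00,
       -9.55697961e-07,  1.41550189e+00]), 'joint_vel': array([ 0.00047455, -0.00022303, -0.00037786,  0.0007258 , -0.00087272,
        0.00063973]), 'effort': array([-8.33234899e-04, -6.37615442e+01,  3.84560287e+01,  1.36129302e-02,
       -1.43477023e-04, -3.05629680e-05]), 'eef_pos': array([0.19890018, 0.48558126, 0.24484179]), 'tcp_rot': array([-6.06877778e-01, -3.08206001e+00,  1.51755124e-03]), 'wrist_force': array([-0.30850664, -0.01044382,  0.46025788]), 'moment': array([-0.0140768 , -0.03744882, -0.03101305]), 'width': 0.08519908461048285}
[[523.95515831   0.         280.7812028 ]
 [  0.         523.95515831 215.47636612]
 [  0.           0.           1.        ]] [-0.59994636 -0.49022903  0.69680145] [[ 0.44362264 -0.89598095 -0.02042284]
 [-0.41682388 -0.18609953 -0.889733  ]
 [ 0.79338314  0.40321844 -0.45602422]]
[[384.51235619   0.         277.92222609]
 [  0.         384.51235619 209.78723455]
 [  0.           0.           1.        ]] [0.3178758  0.02405547 1.12860496] [[ 0.01041178 -0.99987536 -0.01186843]
 [-0.99210432 -0.0088459  -0.12510305]
 [ 0.12498247  0.01307727 -0.99207276]]
```

View pics/s0.png

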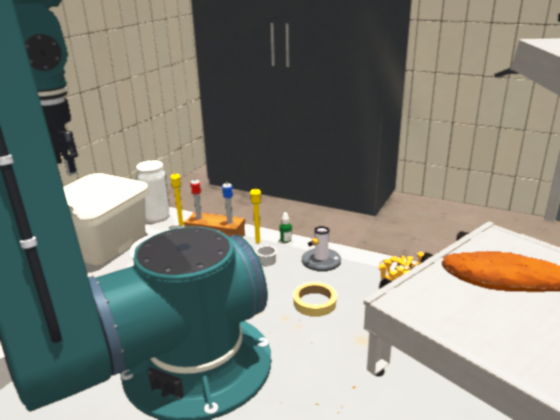

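View pics/t0.png

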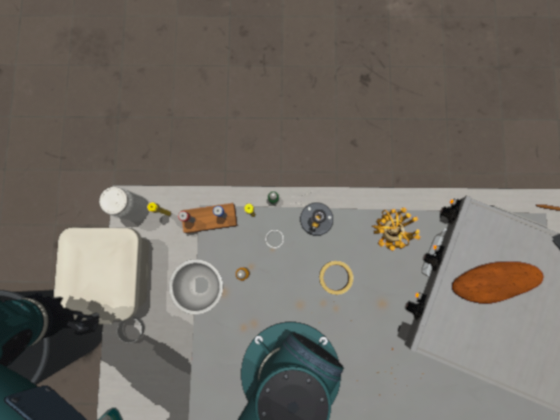

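In the scene view the red head is at (196,187), the blue one at (228,190), and two yellow look-alikes are at (176,180) and (255,196). The holder is at (321,245). In the top view these are red (184,216), blue (218,211), yellow (152,207) and (249,209), and holder (317,218). My choice is the red one in the rack, which I'll check in a close crop.

Run:
```python
from h import *
S=cv2.imread('pics/s0.png');T=cv2.imread('pics/t0.png')
a=cv2.resize(S[160:280,150:350],None,fx=4,fy=4,interpolation=cv2.INTER_CUBIC)
b=cv2.resize(T[180:260,140:340],None,fx=4,fy=4,interpolation=cv2.INTER_CUBIC)
cv2.imwrite('pics/sc.png',a);cv2.imwrite('pics/tc.png',b)
for tag in('s0','t0'):
    D=load(tag);hsv=cv2.cvtColor(D['p'],cv2.COLOR_RGB2HSV);C=cloud(D)
    for nm,lo,hi in(('red',(0,170,90),(4,255,255)),('red2',(172,150,90),(180,255,255)),('blue',(108,130,70),(130,255,255)),('yel',(25,180,130),(32,255,255)),('wood',(8,150,80),(18,255,255))):
        m=cv2.inRange(hsv,lo,hi);n,l,st,ce=cv2.connectedComponentsWithStats(m)
        for i in range(1,n):
            if st[i,4]>12: 
                pts=C[(l==i)&(D['d']>0)]
                print(tag,nm,st[i],ce[i].round(1),np.median(pts,0).round(3),pts[:,2].max().round(3))
```

```text
s0 red [192 184   8  10  67] [195.5 188.7] [0.413 0.272 0.141] 0.152
s0 blue [223 186  10  12  83] [227.4 191.8] [0.427 0.183 0.143] 0.156
s0 yel [171 174   9   8  50] [174.9 177.2] [0.44  0.357 0.149] 0.156
s0 yel [251 189  10   8  62] [255.2 192.1] [0.44  0.11  0.149] 0.157
s0 yel [179 210   2   8  13] [179.5 213.7] [0.441 0.358 0.038] 0.046
s0 yel [256 230   3  12  20] [257.2 235.6] [0.438 0.108 0.027] 0.044
s0 yel [392 257  14   8  39] [399.2 259.9] [ 0.412 -0.275  0.064] 0.072
s0 yel [407 257   5   8  23] [408.8 260.2] [ 0.421 -0.292  0.062] 0.067
s0 wood [184 213  60  22 674] [218.  223.1] [0.417 0.212 0.05 ] 0.061
s0 wood [ 443  252  117   39 3576] [504.1 271. ] [ 0.24  -0.489  0.197] 0.209
s0 wood [418 254   7  10  22] [420.4 258.5] [ 0.381 -0.323  0.1  ] 0.149
s0 wood [380 269  13  11  20] [384.6 275.9] [ 0.356 -0.251  0.053] 0.15
t0 yel [148 203  10   8  63] [152.  206.7] [0.446 0.361 0.153] 0.159
t0 yel [245 205   8   8  57] [248.7 208.4] [0.443 0.111 0.153] 0.162
t0 wood [184 205  52  27 697] [210.4 218.7] [0.426 0.235 0.052] 0.059
t0 wood [540 206  20   4  32] [550.2 207.3] [ 0.473 -0.752  0.013] 0.019
t0 wood [384 240   9   6  17] [387.9 242.1] [ 0.368 -0.279  0.008] 0.075
t0 wood [ 453  262   90   41 2652] [496.9 281.4] [ 0.269 -0.48   0.201] 0.211
t0 wood [239 268   9   4  13] [243.2 268.8] [0.288 0.132 0.058] 0.061
t0 wood [241 272   8   8  16] [245.5 275.9] [0.268 0.124 0.054] 0.059
```

View pics/sc.png

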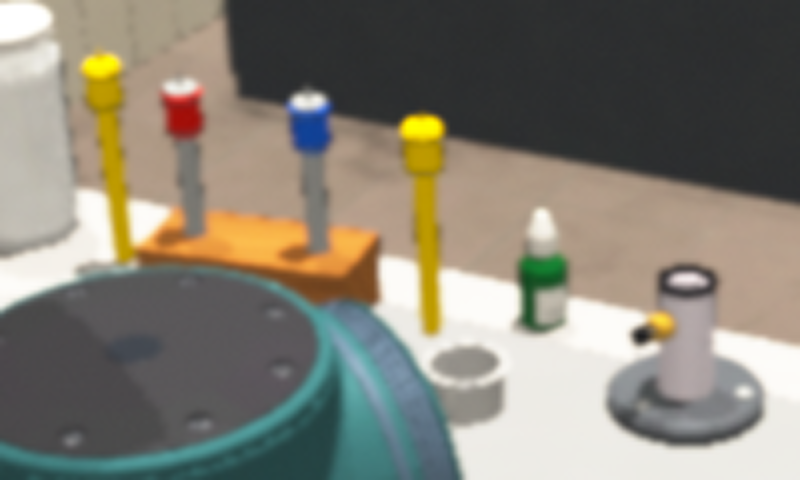

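View pics/tc.png

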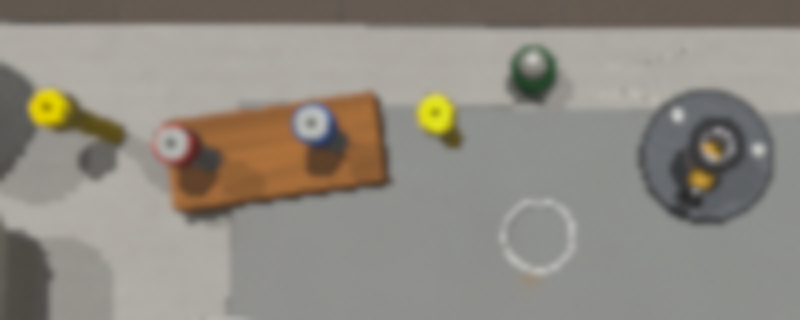

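The crop confirms it: red head with a silver dish in the rack (crop px 183,108). The blue post is at its other hole, and both yellow posts stand loose outside the rack. Next I'll compute positions.

Run:
```python
from h import *
T=load('t0');S=load('s0')
def tri(a,b):
    # two-view rays
    A=np.zeros((3,3));B=np.zeros(3)
    for D,(u,v) in((T,a),(S,b)):
        c=-D['R'].T@D['t'];r=D['R'].T@np.linalg.solve(D['K'],[u,v,1.]);r/=np.linalg.norm(r);M=np.eye(3)-np.outer(r,r);A+=M;B+=M@c
    return np.linalg.solve(A,B)
f=lambda x,y:(x/4+140-.375,y/4+180-.375)
g=lambda x,y:(x/4+150-.375,y/4+160-.375)
for n,a,b,z in(('red dish',f(175,143),g(183,85),.160),('blue',f(313,123),g(309,100),.160),('collar',f(715,147),g(687,280),.09),('foot',f(707,155),None,.014)):
    print(n,onplane(T,*a,z).round(4),onplane(S,*b,z).round(4) if b else '',tri(a,b).round(4) if b else '')
# rack top pts
hsv=cv2.cvtColor(T['p'],cv2.COLOR_RGB2HSV)
print(onplane(T,*f(160,112),.052),onplane(T,*f(388,184),.052),onplane(T,*f(374,94),.052),onplane(T,*f(180,212),.052))
from scipy.spatial.transform import Rotation as Ro
s=sense();print(Ro.from_rotvec(s['tcp_rot']).as_matrix().round(3));P=camera_params('wrist');print(P['K'],-P['R'].T@P['t'],P['R'].round(3))
```

```text
red dish [0.4234 0.277  0.16  ] [0.4201 0.275  0.16  ] [0.4236 0.2775 0.1582]
blue [0.437  0.1895 0.16  ] [0.4325 0.1867 0.16  ] [0.4374 0.1899 0.1575]
collar [ 0.4317 -0.0722  0.09  ] [ 0.4287 -0.076   0.09  ] [ 0.4324 -0.0734  0.0874]
foot [ 0.4341 -0.0734  0.014 ]  
[0.45719843 0.31679315 0.052     ] [0.40759754 0.15388256 0.052     ] [0.4713951  0.16533421 0.052     ] [0.38650537 0.29969207 0.052     ]
[[-0.925  0.379 -0.001]
 [ 0.379  0.925 -0.001]
 [ 0.    -0.001 -1.   ]]
[[355.41107721   0.         281.15818098]
 [  0.         355.41107721 210.06609965]
 [  0.           0.           1.        ]] [0.13427013 0.51220439 0.37276222] [[ 0.378  0.926 -0.002]
 [ 0.891 -0.363  0.273]
 [ 0.252 -0.105 -0.962]]
```

```bash
cat >> h.py <<'E'
from scipy.spatial.transform import Rotation as Ro
def rel(x,y,z):
    s=sense();R=Ro.from_rotvec(s['tcp_rot']).as_matrix();d=np.array([x,y,z])-s['eef_pos']
    print('t',round(s['time_s'],2),'pos',s['eef_pos'].round(4),'slide cm',(R.T@d*100).round(2),'yaw y',np.degrees(np.arctan2(R[1,1],R[0,1])).round(2),'tilt',R[:,2].round(4))
E
python3 - <<'E'
from h import *
T=load('t0');C=cloud(T)
for (u,v) in((116,202),(100,260),(130,240),(195,285),(130,330)): print(u,v,C[v-3:v+4,u-3:u+4].reshape(-1,3).max(0).round(3))
rel(.4225,.277,.285)
E
```

```text
116 202 [0.464 0.459 0.166]
100 260 [0.316 0.501 0.144]
130 240 [0.368 0.426 0.146]
195 285 [0.248 0.286 0.007]
130 330 [0.318 0.469 1.129]
t 0.1 pos [0.1989 0.4856 0.2449] slide cm [-28.6  -10.83  -4.01] yaw y 67.72 tilt [-5.e-04 -8.e-04 -1.e+00]
```

```bash
python3 -m handwheel '[{"slide":[-5,-2,-4],"turn":[0,0,7],"claw":60},{"slide":[-9,-3.4,-4],"turn":[0,0,14],"claw":60},{"slide":[-13,-4.9,-4],"turn":[0,0,21],"claw":60},{"slide":[-17,-6.4,-4],"turn":[0,0,28],"claw":60},{"slide":[-21,-7.9,-4],"turn":[0,0,35],"claw":60},{"slide":[-25,-9.4,-4],"turn":[0,0,42],"claw":60},{"slide":[-28.6,-10.8,-4],"turn":[0,0,49],"claw":60},{"slide":[-28.6,-10.8,-4],"turn":[0,0,55],"claw":60},{"slide":[-28.6,-10.8,-4],"turn":[0,0,59],"claw":60},{"slide":[-28.6,-10.8,-4],"turn":[0,0,59],"claw":60},{"slide":[-28.6,-10.8,-4],"turn":[0,0,59],"claw":60},{"slide":[-28.6,-10.8,-4],"turn":[0,0,59],"claw":60}]'
python3 - <<'E'
from h import *
rel(.4225,.277,.285);print(sense()['width'])
snap('wrist','w1')
E
```

```text
time_s: 1.1
eef_pos: [0.4222, 0.2779, 0.2852]
tcp_rot: [-2.042, -2.387, 0.0]
wrist_force: [0.6, -0.4, 0.7]
width: 0.0653
t 1.1 pos [0.4222 0.2779 0.2852] slide cm [-0.09  0.01  0.02] yaw y 8.92 tilt [-3.e-04 -0.e+00 -1.e+00]
0.06529497498967934
```

View pics/w1.png

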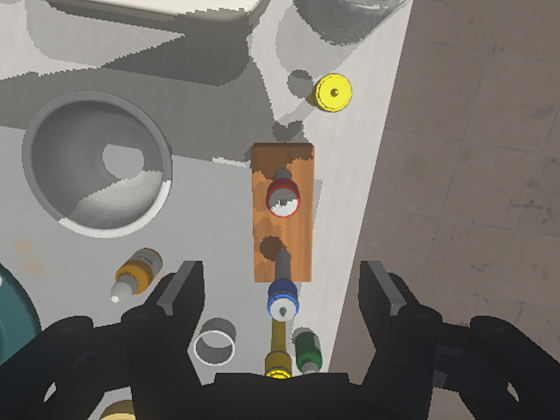

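The wrist view shows the red head at (283,200) with its dish centre around (285,205), the rack at x 252–314, and the jaws open either side. The jaws line up with column 283.

Run:
```python
from h import *
D=load('w1');cv2.imwrite('pics/w1c.png',cv2.resize(D['p'][130:330,220:350,::-1],None,fx=4,fy=3,interpolation=cv2.INTER_CUBIC)[:, :])
C=cloud(D)
hsv=cv2.cvtColor(D['p'],cv2.COLOR_RGB2HSV)
for nm,lo,hi in(('red',(0,120,60),(5,255,255)),('red2',(170,120,60),(180,255,255)),('blue',(108,130,70),(130,255,255))):
    m=cv2.inRange(hsv,lo,hi);n,l,st,ce=cv2.connectedComponentsWithStats(m)
    for i in range(1,n):
        if st[i,4]>30:
            p=C[l==i];print(nm,st[i],ce[i].round(1),p.min(0).round(4),p.max(0).round(4))
reg=C[130:330,220:350].reshape(-1,3)
for lo,hi in((.149,.157),(.157,.165),(.165,.175)):
    for y0,y1 in((.24,.31),(.16,.22)):
        q=reg[(reg[:,2]>lo)&(reg[:,2]<hi)&(reg[:,1]>y0)&(reg[:,1]<y1)]
        if len(q): print(lo,y0,len(q),((q.min(0)+q.max(0))/2).round(4),np.ptp(q,0).round(4))
```

```text
red [269 179  27  10  80] [282.9 182.2] [0.4106 0.2852 0.1299] [0.4307 0.2937 0.1443]
red [267 185  33  32 191] [283.4 196.5] [0.4102 0.2694 0.1513] [0.4348 0.3468 0.4132]
blue [268 294  30  19 136] [283.  300.2] [0.4239 0.186  0.1526] [0.4485 0.2052 0.1568]
0.149 0.24 329 [0.4227 0.281  0.1537] [0.0266 0.0263 0.0065]
0.149 0.16 293 [0.4365 0.1939 0.153 ] [0.0266 0.0246 0.008 ]
0.157 0.24 610 [0.4227 0.2812 0.1609] [0.0211 0.0211 0.0078]
0.157 0.16 474 [0.4364 0.1921 0.161 ] [0.0213 0.0216 0.008 ]
0.165 0.24 17 [0.4225 0.2813 0.1675] [0.003  0.0024 0.0049]
0.165 0.16 17 [0.4363 0.1921 0.1672] [0.0024 0.0031 0.0044]
```

View pics/w1c.png

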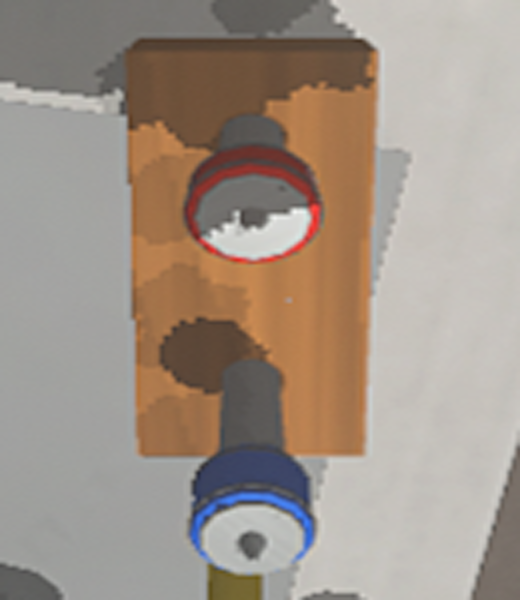

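```bash
python3 -m handwheel '[{"slide":[0.2,0.05,4],"turn":[0,0,0],"claw":60},{"slide":[0.2,0.05,8],"turn":[0,0,0],"claw":60},{"slide":[0.2,0.05,10],"turn":[0,0,0],"claw":60},{"slide":[0.2,0.05,12],"turn":[0,0,0],"claw":60},{"slide":[0.2,0.05,13.5],"turn":[0,0,0],"claw":60},{"slide":[0.2,0.05,14.8],"turn":[0,0,0],"claw":60},{"slide":[0.2,0.05,14.8],"turn":[0,0,0],"claw":60},{"slide":[0.2,0.05,14.8],"turn":[0,0,0],"claw":60}]'
python3 - <<'E'
from h import *
rel(.4225,.280,.137)
snap('wrist','w2')
E
```

```text
time_s: 1.82
eef_pos: [0.4223, 0.2799, 0.1373]
tcp_rot: [-2.043, -2.386, 0.001]
wrist_force: [0.8, 0.5, -0.4]
width: 0.0652
t 1.82 pos [0.4223 0.2799 0.1373] slide cm [0.01 0.02 0.03] yaw y 8.84 tilt [-8.e-04 -4.e-04 -1.e+00]
```

View pics/w2.png

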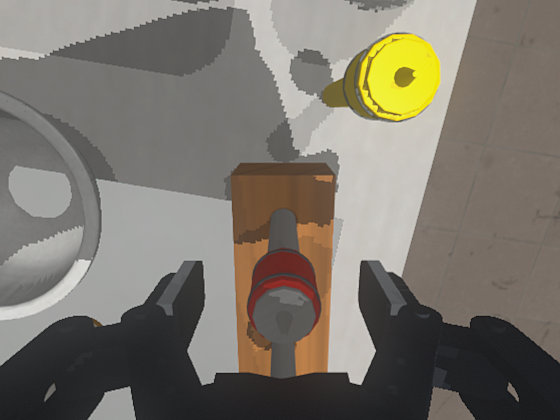

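The red head sits centred between the open pads, at (284,290). Closing now.

```bash
python3 -m handwheel '[{"slide":[0,0,0],"turn":[0,0,0],"claw":140},{"slide":[0,0,0],"turn":[0,0,0],"claw":170},{"slide":[0,0,0],"turn":[0,0,0],"claw":255},{"slide":[0,0,0],"turn":[0,0,0],"claw":255},{"slide":[0,0,0],"turn":[0,0,0],"claw":255},{"slide":[0,0,0],"turn":[0,0,0],"claw":255},{"slide":[0,0,0],"turn":[0,0,0],"claw":255},{"slide":[0,0,0],"turn":[0,0,0],"claw":255}]'
python3 - <<'E'
from h import *
s=sense();print(s['wrist_force'],s['width'])
snap('wrist','w3')
D=load('w3');C=cloud(D);reg=C[200:345,225:345].reshape(-1,3)
for lo,hi in((.157,.165),(.165,.175)):
    q=reg[(reg[:,2]>lo)&(reg[:,2]<hi)]
    if len(q): print(len(q),((q.min(0)+q.max(0))/2).round(4),np.ptp(q,0).round(4))
rel(.4225,.28,.25)
E
```

```text
time_s: 2.53
eef_pos: [0.4232, 0.2797, 0.138]
tcp_rot: [2.046, 2.384, 0.002]
wrist_force: [-0.4, 0.0, 6.5]
width: 0.0244
[-0.40571616  0.00907594  6.51229636] 0.024402285914341026
3771 [0.4218 0.2813 0.161 ] [0.0383 0.0277 0.0079]
772 [0.4219 0.2849 0.17  ] [0.0367 0.0238 0.01  ]
t 2.58 pos [0.4233 0.2797 0.138 ] slide cm [  0.05  -0.06 -11.2 ] yaw y 8.73 tilt [ 1.1e-03  6.0e-04 -1.0e+00]
```

View pics/w3.png

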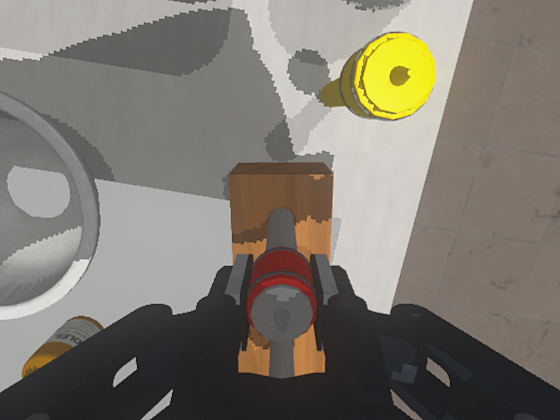

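```bash
python3 -m handwheel '[{"slide":[0,0,-1],"turn":[0,0,0],"claw":255},{"slide":[0,0,-2],"turn":[0,0,0],"claw":255},{"slide":[0,0,-3.5],"turn":[0,0,0],"claw":255},{"slide":[0,0,-5],"turn":[0,0,0],"claw":255},{"slide":[0,0,-7.5],"turn":[0,0,0],"claw":255},{"slide":[0,0,-10.5],"turn":[0,0,0],"claw":255},{"slide":[0,0,-14],"turn":[0,0,0],"claw":255},{"slide":[0,0,-17.5],"turn":[0,0,0],"claw":255},{"slide":[0,0,-20],"turn":[0,0,0],"claw":255},{"slide":[0,0,-20],"turn":[0,0,0],"claw":255},{"slide":[0,0,-20],"turn":[0,0,0],"claw":255}]'
python3 - <<'E'
from h import *
s=sense();print(s['wrist_force'],s['width'])
snap('wrist','w4');snap('scene','s4')
rel(.432,-.073,.338)
S=cv2.imread('pics/s4.png');cv2.imwrite('pics/s4c.png',cv2.resize(S[80:280,130:330],None,fx=3,fy=3))
E
```

```text
time_s: 3.5
eef_pos: [0.4234, 0.2797, 0.3383]
tcp_rot: [2.045, 2.383, 0.003]
wrist_force: [-0.2, -0.4, -1.8]
width: 0.0248
[-0.24848331 -0.38733809 -1.83103588] 0.02479066623587398
t 3.6 pos [0.4227 0.2794 0.3365] slide cm [-34.97  -4.42  -0.14] yaw y 8.72 tilt [-1.e-03 -5.e-04 -1.e+00]
```

View pics/s4c.png

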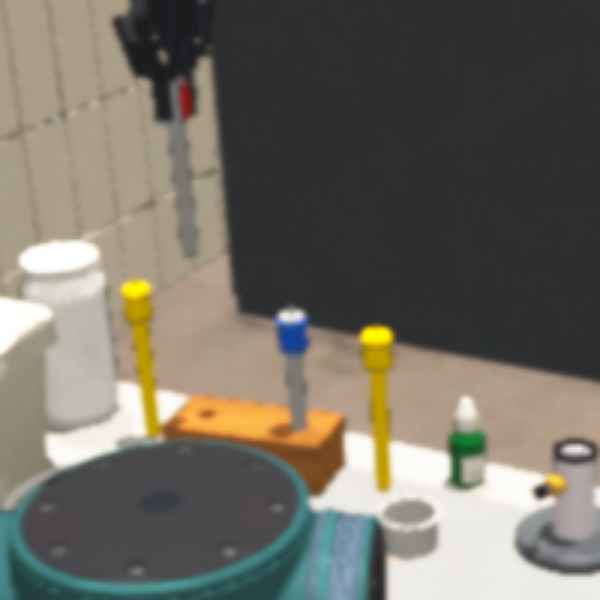

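View pics/w4.png

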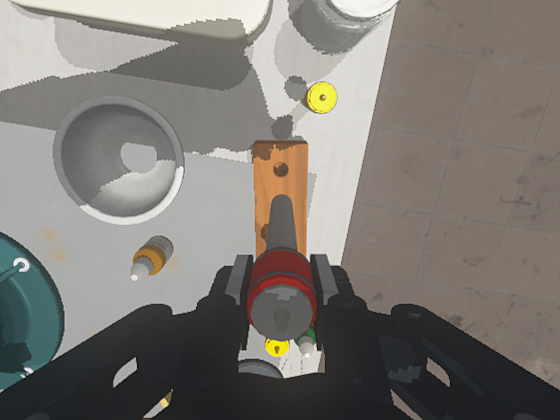

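Lifted cleanly: about 1.8 N hangs in the grip, the red rod is straight in both views, and the blue post is undisturbed at (292,330) in the scene crop. Moving over the holder next.

```bash
python3 -m handwheel '[{"slide":[-2,-0.2,0],"turn":[0,0,0],"claw":255},{"slide":[-5,-0.6,0],"turn":[0,0,0],"claw":255},{"slide":[-8.5,-1.1,0],"turn":[0,0,0],"claw":255},{"slide":[-12,-1.5,0],"turn":[0,0,0],"claw":255},{"slide":[-15.5,-2,0],"turn":[0,0,0],"claw":255},{"slide":[-19,-2.4,0],"turn":[0,0,0],"claw":255},{"slide":[-22.5,-2.9,0],"turn":[0,0,0],"claw":255},{"slide":[-26,-3.3,0],"turn":[0,0,0],"claw":255},{"slide":[-29.5,-3.8,0],"turn":[0,0,0],"claw":255},{"slide":[-32.5,-4.2,0],"turn":[0,0,0],"claw":255},{"slide":[-34.7,-4.45,1],"turn":[0,0,0],"claw":255},{"slide":[-34.7,-4.45,3.5],"turn":[0,0,0],"claw":255},{"slide":[-34.7,-4.45,6],"turn":[0,0,0],"claw":255},{"slide":[-34.7,-4.45,8],"turn":[0,0,0],"claw":255},{"slide":[-34.7,-4.45,8],"turn":[0,0,0],"claw":255},{"slide":[-34.7,-4.45,8],"turn":[0,0,0],"claw":255}]'
python3 - <<'E'
from h import *
s=sense();print(s['wrist_force'],s['width'])
rel(.4313,-.0703,.258)
snap('wrist','w5');snap('scene','s5');snap('top','t5')
S=cv2.imread('pics/s5.png');cv2.imwrite('pics/s5c.png',cv2.resize(S[130:280,260:390],None,fx=4,fy=4,interpolation=cv2.INTER_CUBIC))
E
```

```text
time_s: 4.93
eef_pos: [0.4307, -0.0699, 0.2566]
tcp_rot: [-2.044, -2.382, 0.002]
wrist_force: [0.3, -0.1, -0.5]
width: 0.0247
[ 0.3258246  -0.08433426 -0.5392721 ] 0.02465097687165462
t 4.93 pos [ 0.4307 -0.0699  0.2566] slide cm [-0.05  0.05 -0.14] yaw y 8.73 tilt [-0.0026  0.001  -1.    ]
```

View pics/s5c.png

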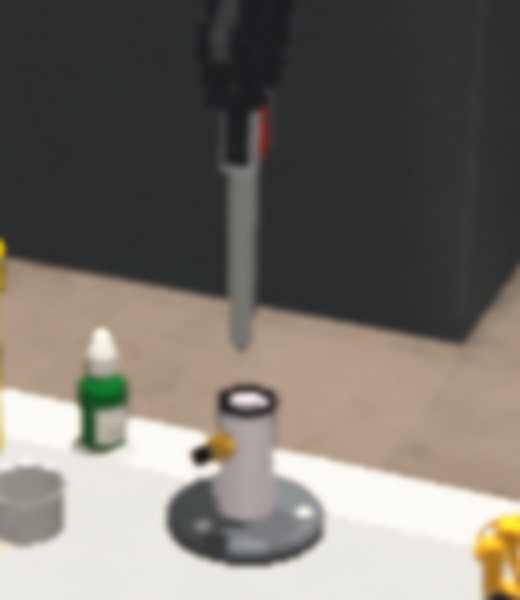

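View pics/w5.png

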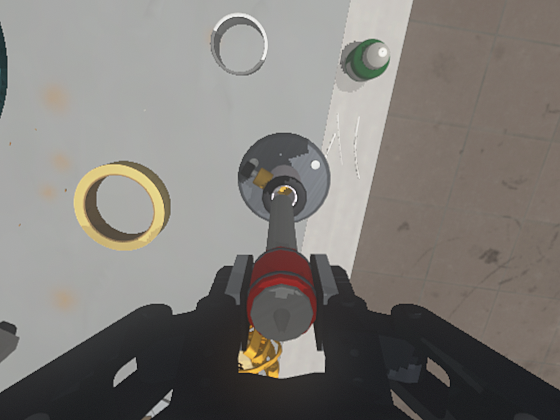

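View pics/t5.png

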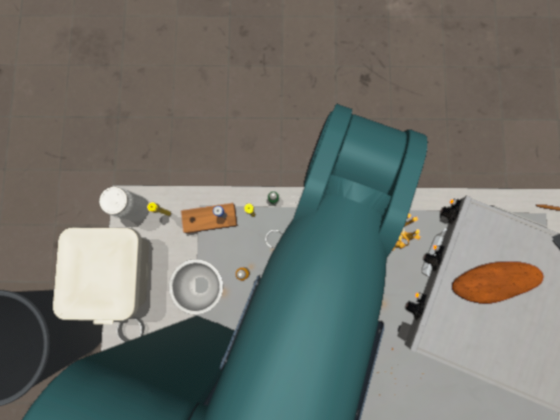

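The foot is above and slightly left of the mouth in the scene crop (foot 241,350; mouth 247,402). In the wrist view the bore at (285,193) shows just beyond the rod tip (284,205). Measuring next.

Run:
```python
from h import *
D=load('w5');C=cloud(D);cv2.imwrite('pics/w5c.png',cv2.resize(D['p'][160:260,230:340,::-1],None,fx=6,fy=6,interpolation=cv2.INTER_CUBIC))
reg=C[130:260,230:340].reshape(-1,3)
q=reg[(reg[:,2]>.085)&(reg[:,2]<.094)];print('collar',len(q),q.min(0).round(4),q.max(0).round(4))
# circle fit outer: use points with foot
q=reg[(reg[:,2]>.010)&(reg[:,2]<.018)];print('foot',len(q),q.min(0).round(4),q.max(0).round(4))
# rod slices
for z0 in np.arange(.125,.215,.01):
    q=reg[(reg[:,2]>z0)&(reg[:,2]<z0+.01)]
    if len(q)>5: print('rod',z0.round(3),len(q),q.min(0).round(4),q.max(0).round(4))
S=load('s5');CS=cloud(S);r=CS[130:280,300:340].reshape(-1,3)
for z0 in np.arange(.125,.215,.015):
    q=r[(r[:,2]>z0)&(r[:,2]<z0+.015)&(r[:,0]>.3)&(r[:,0]<.5)]
    if len(q): print('scene rod',z0.round(3),len(q),np.median(q,0).round(4))
for z0 in (.03,.045,.06):
    q=r[(r[:,2]>z0)&(r[:,2]<z0+.015)&(r[:,0]>.3)&(r[:,0]<.5)]
    if len(q): print('scene sleeve',z0,len(q),np.median(q,0).round(4))
```

```text
collar 879 [ 0.4147 -0.0889  0.0851] [ 0.4528 -0.0545  0.0925]
foot 4234 [ 0.3846 -0.1212  0.0101] [ 0.4835 -0.0238  0.0179]
rod 0.125 32 [ 0.4229 -0.0683  0.13  ] [ 0.4382 -0.0607  0.1347]
rod 0.135 72 [ 0.423  -0.0676  0.1351] [ 0.438  -0.0608  0.1449]
rod 0.145 78 [ 0.4229 -0.0694  0.1451] [ 0.4384 -0.0609  0.1549]
rod 0.155 89 [ 0.423  -0.068   0.1551] [ 0.4382 -0.061   0.165 ]
rod 0.165 96 [ 0.4229 -0.0693  0.165 ] [ 0.4385 -0.0607  0.175 ]
rod 0.175 114 [ 0.423  -0.0679  0.1751] [ 0.4383 -0.0606  0.185 ]
rod 0.185 132 [ 0.4229 -0.0689  0.1852] [ 0.4384 -0.0607  0.1949]
rod 0.195 151 [ 0.423  -0.068   0.1951] [ 0.438  -0.0607  0.2049]
rod 0.205 176 [ 0.4229 -0.0686  0.205 ] [ 0.4383 -0.0607  0.215 ]
scene rod 0.125 31 [ 0.424  -0.0734  0.1338]
scene rod 0.14 36 [ 0.4244 -0.0728  0.1491]
scene rod 0.155 38 [ 0.4247 -0.0733  0.1629]
scene rod 0.17 44 [ 0.4246 -0.0729  0.1771]
scene rod 0.185 40 [ 0.4243 -0.0732  0.193 ]
scene rod 0.2 42 [ 0.4245 -0.0729  0.208 ]
scene sleeve 0.03 77 [ 0.4183 -0.0789  0.0377]
scene sleeve 0.045 71 [ 0.4185 -0.0825  0.0527]
scene sleeve 0.06 131 [ 0.4117 -0.0718  0.0682]
```

View pics/w5c.png

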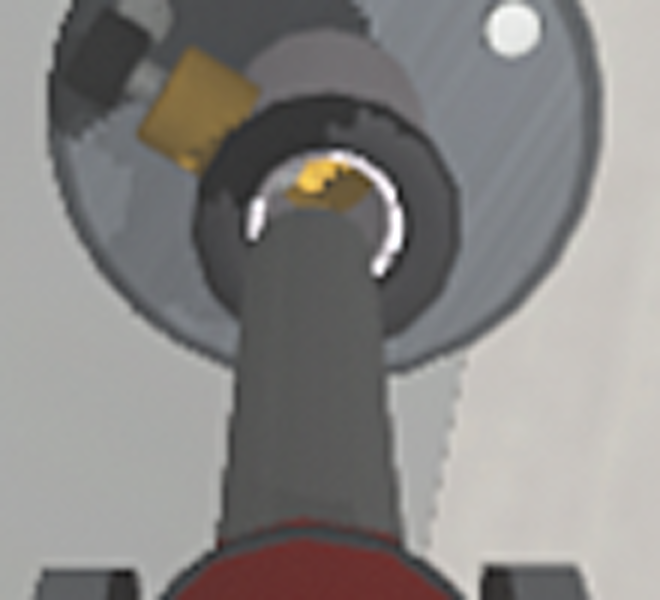

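Run:
```python
from h import *
S=load('s5');g=cv2.cvtColor(S['p'],cv2.COLOR_RGB2GRAY).astype(float)
for v in list(range(180,216,5))+[257,259,261,263]+list(range(270,288,3)):
    row=g[v,308:336];print(v,row.astype(int))
# predicted pixel of points
for X in([.4339,-.0739,.09],[.4339,-.0739,.04],[.43065,-.0687,.13],[.43065,-.0687,.2]):
    c=S['R']@X+S['t'];p=S['K']@c;print(X,(p[:2]/p[2]).round(2))
```

```text
180 [ 44  44  45  46  45  45  46  48  63  88 107 114 117 117 114 101  78  55
  46  45  45  45  45  45  45  45  45  45]
185 [ 45  45  44  45  44  45  45  47  63  89 107 115 117 116 112  98  75  54
  46  44  44  45  45  45  45  45  45  45]
190 [ 45  45  46  45  44  44  45  46  62  89 108 115 117 116 108  89  65  50
  45  45  45  46  45  46  45  46  45  46]
195 [ 44  44  44  44  44  45  45  47  62  89 107 114 116 115 108  90  66  50
  45  45  44  45  45  45  45  45  45  45]
200 [ 45  45  45  45  44  44  44  47  63  90 108 114 116 114 107  87  63  48
  45  44  45  45  45  46  45  45  46  45]
205 [152 151 148 146 142 137 134 131 123 116 114 115 116 115 105  84  65  56
  51  50  47  46  45  45  45  44  44  44]
210 [152 151 151 152 153 153 153 153 145 130 119 116 117 118 124 137 146 148
 148 147 146 146 147 148 148 150 150 151]
215 [153 153 154 154 155 155 157 157 151 138 124 116 115 120 131 146 156 159
 160 160 160 158 159 159 160 160 161 160]
257 [ 74  74  74  74  75  84 104 128 145 154 159 161 164 166 166 164 162 161
 158 151 139 133 136 142 146 163 199 224]
259 [ 79  87  92  91  82  77 
[... 502 characters left out ...]
1 231 232 232 232 231
 231 232 232 233 233 233 234 233 233 233]
276 [233 233 233 233 233 233 232 233 233 233 232 233 233 233 233 233 233 234
 234 234 233 234 234 234 234 233 233 233]
279 [233 233 233 233 233 233 233 233 233 233 233 233 233 233 233 232 233 233
 233 233 233 233 233 234 233 233 234 234]
282 [243 245 246 246 246 245 246 246 246 246 246 246 244 242 240 240 237 235
 234 233 233 233 233 233 233 233 233 233]
285 [209 198 186 174 162 155 153 158 168 176 182 193 205 216 227 234 237 240
 242 243 241 238 236 234 233 233 233 233]
[0.4339, -0.0739, 0.09] [321.38 228.52]
[0.4339, -0.0739, 0.04] [321.08 246.39]
[0.43065, -0.0687, 0.13] [319.08 213.91]
[0.43065, -0.0687, 0.2] [319.47 186.99]
```

Run:
```python
from h import *
S=load('s5');g=cv2.cvtColor(S['p'],cv2.COLOR_RGB2GRAY).astype(float)
for v in list(range(226,256,2)):
    row=g[v,308:336];print(v,row.astype(int))
```

```text
226 [155 154 155 155 156 156 152 143 136 128 109  93  89  89  90  92 102 123
 137 145 153 160 163 162 162 162 162 162]
228 [156 156 155 155 155 145 113  73  57  80 124 156 170 175 177 170 140 101
  72  68  96 133 153 160 161 161 162 162]
230 [158 158 158 158 156 142 101  55  53 109 167 197 207 211 211 205 196 190
 151  90  73 108 142 158 162 163 162 161]
232 [158 158 159 159 157 143 106  69  52  49  59  75  86  92  90  82  75  70
  62  64  89 128 153 160 162 161 160 160]
234 [157 158 159 158 157 147 127 123 127 123 117 110 102  99 101 106 111 120
 129 132 131 145 156 161 161 161 160 160]
236 [168 164 161 161 160 152 138 137 147 154 158 161 163 164 165 165 164 163
 159 151 144 151 159 161 161 161 161 161]
238 [241 233 215 190 170 157 146 138 135 142 153 162 165 168 169 168 167 164
 161 154 147 152 159 161 161 161 161 161]
240 [246 239 224 183 142 127 129 131 137 149 155 159 164 167 168 168 166 163
 161 156 150 152 159 162 162 162 160 158]
242 [152  94  63  57  75  97 108 113 119 129 140 153 162 167 168 167 166 165
 165 172 188 201 204 195 185 174 168 165]
244 [110  46  31  46  78 108 117 117 122 133 146 157 164 168 168 167 165 163
 163 178 216 241 247 248 246 245 244 242]
246 [205 168 168 195 223 228 205 170 153 154 158 162 165 168 168 168 166 163
 163 179 216 241 248 250 250 250 250 250]
248 [238 228 228 226 215 198 177 160 155 156 159 162 165 167 167 166 165 164
 165 172 190 212 230 240 244 247 249 250]
250 [163 127 108 104 112 130 143 149 153 156 159 163 165 166 167 166 165 164
 163 162 159 154 153 158 169 188 210 230]
252 [ 78  75  74  78  94 121 140 148 152 156 159 162 165 166 166 166 164 163
 162 161 157 150 148 145 146 146 148 156]
254 [ 75  75  76  76  83 100 124 142 151 155 159 162 164 166 166 166 165 163
 163 161 155 149 147 146 146 147 146 146]
```

```bash
python3 -m handwheel '[{"slide":[-0.25,0.12,0.3],"turn":[0,0,0],"claw":255},{"slide":[-0.5,0.23,1],"turn":[0,0,0],"claw":255},{"slide":[-0.5,0.23,1.7],"turn":[0,0,0],"claw":255},{"slide":[-0.5,0.23,2.3],"turn":[0,0,0],"claw":255},{"slide":[-0.5,0.23,2.7],"turn":[0,0,0],"claw":255},{"slide":[-0.5,0.23,2.7],"turn":[0,0,0],"claw":255},{"slide":[-0.5,0.23,2.7],"turn":[0,0,0],"claw":255}]'
python3 - <<'E'
from h import *
rel(.4337,-.0744,.227)
snap('wrist','w6');snap('scene','s6')
S=cv2.imread('pics/s6.png');cv2.imwrite('pics/s6c.png',cv2.resize(S[180:270,290:360],None,fx=6,fy=6,interpolation=cv2.INTER_CUBIC))
D=load('w6');C=cloud(D);cv2.imwrite('pics/w6c.png',cv2.resize(D['p'][160:260,230:340,::-1],None,fx=6,fy=6,interpolation=cv2.INTER_CUBIC))
reg=C[130:260,230:340].reshape(-1,3)
q=reg[(reg[:,2]>.086)&(reg[:,2]<.093)];print('collar',len(q),q.min(0).round(4),q.max(0).round(4))
q=reg[(reg[:,2]>.010)&(reg[:,2]<.018)];print('foot',len(q),q.min(0).round(4),q.max(0).round(4))
for z0 in (.105,.12,.14,.16):
    q=reg[(reg[:,2]>z0)&(reg[:,2]<z0+.01)]
    if len(q)>5: print('rod',z0,len(q),q.min(0).round(4),q.max(0).round(4))
print(sense()['wrist_force'])
E
```

```text
time_s: 5.67
eef_pos: [0.4344, -0.0747, 0.2301]
tcp_rot: [-2.046, -2.384, 0.0]
wrist_force: [-0.1, 0.5, -0.4]
width: 0.0247
t 5.67 pos [ 0.4344 -0.0747  0.2301] slide cm [ 0.04 -0.07  0.31] yaw y 8.72 tilt [-5.e-04  2.e-04 -1.e+00]
collar 1011 [ 0.4139 -0.0908  0.086 ] [ 0.4519 -0.0541  0.092 ]
foot 4771 [ 0.3835 -0.1222  0.01  ] [ 0.4821 -0.024   0.0178]
rod 0.105 68 [ 0.4263 -0.0725  0.1051] [ 0.4415 -0.0656  0.1149]
rod 0.12 79 [ 0.4262 -0.0742  0.1201] [ 0.4417 -0.0655  0.1299]
rod 0.14 101 [ 0.4262 -0.0742  0.1401] [ 0.4418 -0.0653  0.1499]
rod 0.16 139 [ 0.4262 -0.0736  0.1601] [ 0.4416 -0.0654  0.17  ]
[ 0.7285338   0.21630699 -2.19900533]
```

View pics/w6c.png

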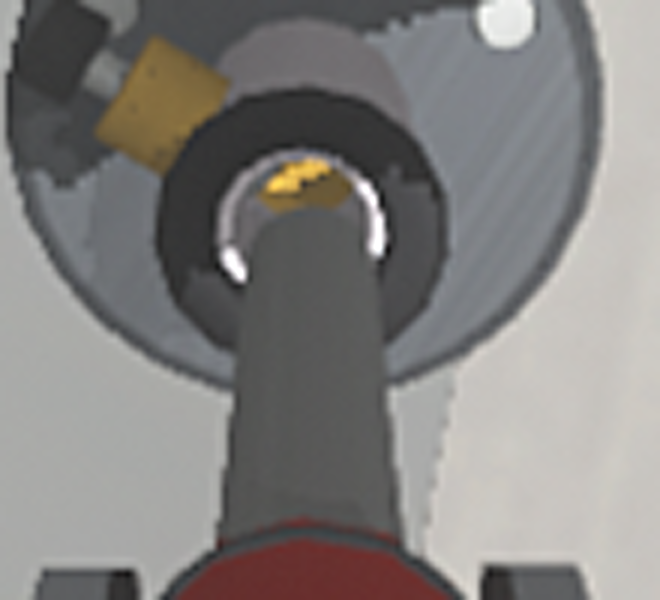

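View pics/s6c.png

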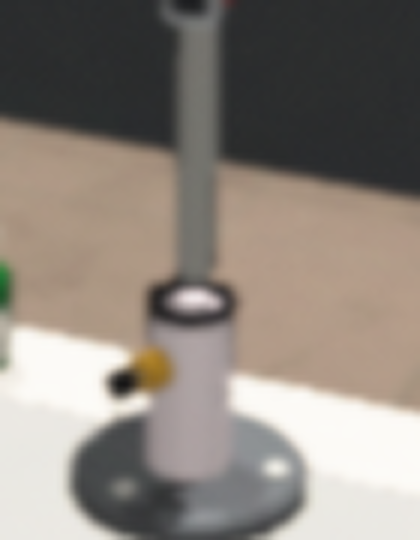

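The rod tip now sits about 1 mm right of the opening's centre in the wrist crop (312 against 302 of 660), and the scene view nearly agrees. I'll make a small correction and enter the mouth.

```bash
python3 -m handwheel '[{"slide":[0.05,-0.12,0],"turn":[0,0,0],"claw":255},{"slide":[0.05,-0.12,0.3],"turn":[0,0,0],"claw":255},{"slide":[0.05,-0.12,0.6],"turn":[0,0,0],"claw":255},{"slide":[0.05,-0.12,0.8],"turn":[0,0,0],"claw":255},{"slide":[0.05,-0.12,1.0],"turn":[0,0,0],"claw":255},{"slide":[0.05,-0.12,1.0],"turn":[0,0,0],"claw":255},{"slide":[0.05,-0.12,1.0],"turn":[0,0,0],"claw":255}]'
python3 -m handwheel '[{"slide":[0,0,0.1],"turn":[0,0,0],"claw":255},{"slide":[0,0,0.2],"turn":[0,0,0],"claw":255},{"slide":[0,0,0.2],"turn":[0,0,0],"claw":255}]'
python3 - <<'E'
from h import *
rel(.4337,-.0744,.22);s=sense();print(s['wrist_force'],s['moment'])
E
```

```text
time_s: 6.35
eef_pos: [0.4333, -0.0745, 0.2202]
tcp_rot: [-2.046, -2.384, 0.0]
wrist_force: [-1.5, 0.1, -0.7]
width: 0.0244
time_s: 6.6
eef_pos: [0.4333, -0.0745, 0.2181]
tcp_rot: [-2.046, -2.384, 0.0]
wrist_force: [-0.4, 0.2, -1.2]
width: 0.025
t 6.6 pos [ 0.4333 -0.0745  0.2181] slide cm [ 0.    0.04 -0.19] yaw y 8.72 tilt [-1.e-04  1.e-04 -1.e+00]
[-0.36801038  0.17262968 -1.16886632] [-0.00095648 -0.00220944 -0.03514572]
```

```bash
for i in 1 ; do python3 -m handwheel '[{"slide":[0,0,0.1],"turn":[0,0,0],"claw":255},{"slide":[0,0,0.2],"turn":[0,0,0],"claw":255},{"slide":[0,0,0.2],"turn":[0,0,0],"claw":255}]' ; done
python3 -m handwheel '[{"slide":[0,0,0.1],"turn":[0,0,0],"claw":255},{"slide":[0,0,0.2],"turn":[0,0,0],"claw":255},{"slide":[0,0,0.2],"turn":[0,0,0],"claw":255}]'
python3 -m handwheel '[{"slide":[0,0,0.1],"turn":[0,0,0],"claw":255},{"slide":[0,0,0.2],"turn":[0,0,0],"claw":255},{"slide":[0,0,0.2],"turn":[0,0,0],"claw":255}]'
```

```text
time_s: 6.85
eef_pos: [0.4333, -0.0745, 0.2161]
tcp_rot: [-2.046, -2.384, 0.0]
wrist_force: [-0.7, 0.4, -1.5]
width: 0.0245
time_s: 7.1
eef_pos: [0.4333, -0.0745, 0.2141]
tcp_rot: [-2.046, -2.384, 0.0]
wrist_force: [1.1, 0.2, -1.2]
width: 0.0244
time_s: 7.35
eef_pos: [0.4333, -0.0745, 0.2121]
tcp_rot: [-2.046, -2.384, 0.0]
wrist_force: [-0.1, 0.7, -1.6]
width: 0.0249
```

```bash
python3 -m handwheel '[{"slide":[0,0,0.2],"turn":[0,0,0],"claw":255},{"slide":[0,0,0.4],"turn":[0,0,0],"claw":255},{"slide":[0,0,0.4],"turn":[0,0,0],"claw":255}]'
python3 -m handwheel '[{"slide":[0,0,0.1],"turn":[0,0,0],"claw":255},{"slide":[0,0,0.2],"turn":[0,0,0],"claw":255},{"slide":[0,0,0.2],"turn":[0,0,0],"claw":255}]'
python3 - <<'E'
from h import *
snap('wrist','w7');snap('scene','s7')
a=cv2.imread('pics/s7.png')[180:270,290:360];b=cv2.imread('pics/w7.png')[150:260,225:345]
a=cv2.resize(a,(360,463),interpolation=cv2.INTER_CUBIC);b=cv2.resize(b,(430,463),interpolation=cv2.INTER_CUBIC)
cv2.imwrite('pics/c7.png',np.hstack([a,b]))
E
```

```text
time_s: 7.6
eef_pos: [0.4332, -0.0744, 0.2079]
tcp_rot: [-2.046, -2.384, 0.0]
wrist_force: [0.1, 0.5, -1.1]
width: 0.0245
time_s: 7.85
eef_pos: [0.4333, -0.0745, 0.2061]
tcp_rot: [-2.046, -2.384, 0.0]
wrist_force: [0.2, -0.7, -0.8]
width: 0.0245
```

View pics/c7.png

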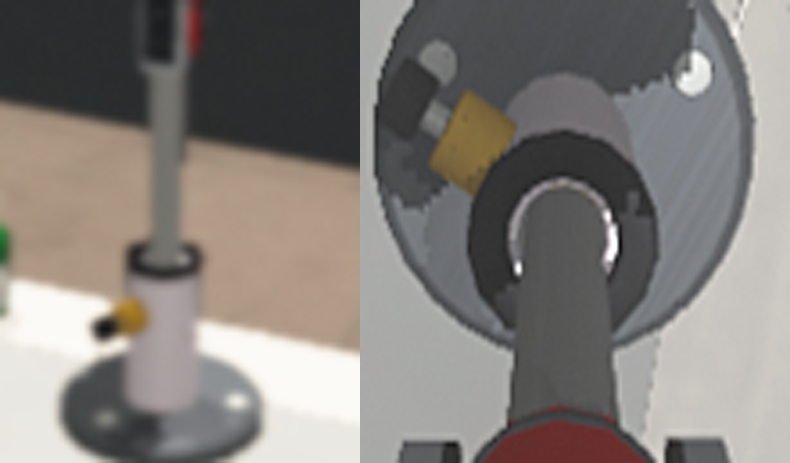

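The rod is inside the bore in both views (scene crop 165,255; wrist crop 562,200 concentric). I'll continue gently over the plunger.

```bash
python3 -m handwheel '[{"slide":[0,0,0.1],"turn":[0,0,0],"claw":255},{"slide":[0,0,0.2],"turn":[0,0,0],"claw":255},{"slide":[0,0,0.2],"turn":[0,0,0],"claw":255}]'
python3 -m handwheel '[{"slide":[0,0,0.1],"turn":[0,0,0],"claw":255},{"slide":[0,0,0.2],"turn":[0,0,0],"claw":255},{"slide":[0,0,0.2],"turn":[0,0,0],"claw":255}]'
python3 -m handwheel '[{"slide":[0,0,0.1],"turn":[0,0,0],"claw":255},{"slide":[0,0,0.1],"turn":[0,0,0],"claw":255}]'
python3 -m handwheel '[{"slide":[0,0,0.1],"turn":[0,0,0],"claw":255},{"slide":[0,0,0.1],"turn":[0,0,0],"claw":255}]'
```

```text
time_s: 8.2
eef_pos: [0.4333, -0.0745, 0.2041]
tcp_rot: [-2.046, -2.384, 0.0]
wrist_force: [-0.1, -0.3, -1.6]
width: 0.0247
time_s: 8.45
eef_pos: [0.4333, -0.0745, 0.2021]
tcp_rot: [-2.046, -2.384, 0.0]
wrist_force: [0.1, 0.5, -1.1]
width: 0.0248
time_s: 8.62
eef_pos: [0.4333, -0.0745, 0.2011]
tcp_rot: [-2.046, -2.384, 0.0]
wrist_force: [-1.0, -0.5, -1.5]
width: 0.0251
time_s: 8.78
eef_pos: [0.4333, -0.0745, 0.2001]
tcp_rot: [-2.046, -2.384, 0.0]
wrist_force: [0.2, -0.5, -1.9]
width: 0.0242
```

```bash
python3 -m handwheel '[{"slide":[0,0,0.1],"turn":[0,0,0],"claw":255},{"slide":[0,0,0.1],"turn":[0,0,0],"claw":255}]'
python3 -m handwheel '[{"slide":[0,0,0.1],"turn":[0,0,0],"claw":255},{"slide":[0,0,0.1],"turn":[0,0,0],"claw":255}]'
python3 -m handwheel '[{"slide":[0,0,0.1],"turn":[0,0,0],"claw":255},{"slide":[0,0,0.1],"turn":[0,0,0],"claw":255}]'
python3 -m handwheel '[{"slide":[0,0,0.1],"turn":[0,0,0],"claw":255},{"slide":[0,0,0.1],"turn":[0,0,0],"claw":255}]'
```

```text
time_s: 8.95
eef_pos: [0.4333, -0.0745, 0.1992]
tcp_rot: [-2.046, -2.384, -0.0]
wrist_force: [0.8, 0.4, -0.8]
width: 0.0245
time_s: 9.12
eef_pos: [0.4335, -0.0746, 0.1982]
tcp_rot: [2.046, 2.384, 0.0]
wrist_force: [0.3, -0.3, -0.5]
width: 0.0247
time_s: 9.28
eef_pos: [0.4335, -0.0746, 0.1973]
tcp_rot: [2.046, 2.384, 0.0]
wrist_force: [0.8, -0.4, -1.6]
width: 0.0242
time_s: 9.45
eef_pos: [0.4336, -0.0746, 0.1964]
tcp_rot: [2.046, 2.384, 0.001]
wrist_force: [2.4, -0.4, 0.8]
width: 0.0242
```

```bash
python3 -m handwheel '[{"slide":[0,0,0.1],"turn":[0,0,0],"claw":255},{"slide":[0,0,0.1],"turn":[0,0,0],"claw":255}]'
python3 -m handwheel '[{"slide":[0,0,0.1],"turn":[0,0,0],"claw":255},{"slide":[0,0,0.1],"turn":[0,0,0],"claw":255}]'
python3 -m handwheel '[{"slide":[0,0,0.1],"turn":[0,0,0],"claw":255},{"slide":[0,0,0.1],"turn":[0,0,0],"claw":255}]'
```

```text
time_s: 9.62
eef_pos: [0.4337, -0.0746, 0.1955]
tcp_rot: [2.046, 2.383, 0.001]
wrist_force: [1.1, -0.3, 3.5]
width: 0.0246
time_s: 9.78
eef_pos: [0.4336, -0.0746, 0.1945]
tcp_rot: [2.046, 2.383, 0.001]
wrist_force: [1.1, -0.4, 1.9]
width: 0.0245
time_s: 9.95
eef_pos: [0.4335, -0.0745, 0.1933]
tcp_rot: [2.046, 2.384, 0.0]
wrist_force: [1.8, 0.3, 0.5]
width: 0.0244
```

```bash
python3 -m handwheel '[{"slide":[0,0,0.1],"turn":[0,0,0],"claw":255},{"slide":[0,0,0.2],"turn":[0,0,0],"claw":255},{"slide":[0,0,0.2],"turn":[0,0,0],"claw":255}]'
python3 -m handwheel '[{"slide":[0,0,0.1],"turn":[0,0,0],"claw":255},{"slide":[0,0,0.2],"turn":[0,0,0],"claw":255},{"slide":[0,0,0.2],"turn":[0,0,0],"claw":255}]'
python3 -m handwheel '[{"slide":[0,0,0.1],"turn":[0,0,0],"claw":255},{"slide":[0,0,0.2],"turn":[0,0,0],"claw":255},{"slide":[0,0,0.3],"turn":[0,0,0],"claw":255},{"slide":[0,0,0.3],"turn":[0,0,0],"claw":255}]'
```

```text
time_s: 10.2
eef_pos: [0.4334, -0.0745, 0.1911]
tcp_rot: [2.046, 2.384, 0.0]
wrist_force: [2.9, -0.8, -0.9]
width: 0.0248
time_s: 10.45
eef_pos: [0.4334, -0.0745, 0.1891]
tcp_rot: [-2.046, -2.384, -0.0]
wrist_force: [3.1, -0.1, -0.9]
width: 0.0244
time_s: 10.78
eef_pos: [0.4333, -0.0744, 0.186]
tcp_rot: [-2.046, -2.384, -0.0]
wrist_force: [4.2, -0.5, -0.8]
width: 0.0244
```

```bash
python3 -m handwheel '[{"slide":[0,0,0.1],"turn":[0,0,0],"claw":255},{"slide":[0,0,0.2],"turn":[0,0,0],"claw":255},{"slide":[0,0,0.2],"turn":[0,0,0],"claw":255}]'
python3 -m handwheel '[{"slide":[0,0,0.1],"turn":[0,0,0],"claw":255},{"slide":[0,0,0.1],"turn":[0,0,0],"claw":255}]'
python3 -m handwheel '[{"slide":[0,0,0.1],"turn":[0,0,0],"claw":255},{"slide":[0,0,0.1],"turn":[0,0,0],"claw":255}]'
python3 -m handwheel '[{"slide":[0,0,0.1],"turn":[0,0,0],"claw":255},{"slide":[0,0,0.1],"turn":[0,0,0],"claw":255}]'
```

```text
time_s: 11.03
eef_pos: [0.4333, -0.0745, 0.1841]
tcp_rot: [-2.046, -2.384, 0.0]
wrist_force: [3.0, -0.1, -1.3]
width: 0.0245
time_s: 11.2
eef_pos: [0.4332, -0.0744, 0.183]
tcp_rot: [-2.046, -2.384, 0.0]
wrist_force: [4.6, -0.8, -2.9]
width: 0.0243
time_s: 11.37
eef_pos: [0.4333, -0.0745, 0.1821]
tcp_rot: [-2.046, -2.384, 0.0]
wrist_force: [3.4, -0.5, -2.4]
width: 0.0247
time_s: 11.53
eef_pos: [0.4333, -0.0745, 0.1812]
tcp_rot: [-2.046, -2.384, 0.0]
wrist_force: [3.6, -0.3, -0.9]
width: 0.0246
```

```bash
cat > ok.sh <<'E'
# reads move report on stdin, prints it short, fails if Fz>5
tee /tmp/r | grep -E 'eef|force' ; python3 -c "
import re;f=eval(re.search(r'wrist_force: (.*)',open('/tmp/r').read())[1]);raise SystemExit(f[2]>3.5)"
E
python3 -m handwheel '[{"slide":[0,0,0.1],"turn":[0,0,0],"claw":255},{"slide":[0,0,0.1],"turn":[0,0,0],"claw":255}]' | bash ok.sh &&
python3 -m handwheel '[{"slide":[0,0,0.1],"turn":[0,0,0],"claw":255},{"slide":[0,0,0.1],"turn":[0,0,0],"claw":255}]' | bash ok.sh &&
python3 -m handwheel '[{"slide":[0,0,0.1],"turn":[0,0,0],"claw":255},{"slide":[0,0,0.1],"turn":[0,0,0],"claw":255}]' | bash ok.sh &&
python3 -m handwheel '[{"slide":[0,0,0.1],"turn":[0,0,0],"claw":255},{"slide":[0,0,0.1],"turn":[0,0,0],"claw":255}]' | bash ok.sh &&
python3 -m handwheel '[{"slide":[0,0,0.1],"turn":[0,0,0],"claw":255},{"slide":[0,0,0.1],"turn":[0,0,0],"claw":255}]' | bash ok.sh &&
python3 -m handwheel '[{"slide":[0,0,0.1],"turn":[0,0,0],"claw":255},{"slide":[0,0,0.1],"turn":[0,0,0],"claw":255}]' | bash ok.sh; echo $?
```

```text
eef_pos: [0.4333, -0.0744, 0.1801]
wrist_force: [3.6, 0.5, -2.5]
eef_pos: [0.4333, -0.0745, 0.1791]
wrist_force: [4.1, 0.1, -1.6]
eef_pos: [0.4333, -0.0745, 0.178]
wrist_force: [4.1, -0.9, -2.8]
eef_pos: [0.4336, -0.0746, 0.1776]
wrist_force: [3.1, -0.1, 6.3]
1
```

Firm rise of about 9 N. I'll do a small confirming nudge, well below 30 N.

```bash
python3 -m handwheel '[{"slide":[0,0,0],"turn":[0,0,0],"claw":255},{"slide":[0,0,0],"turn":[0,0,0],"claw":255}]'
python3 -m handwheel '[{"slide":[0,0,0.03],"turn":[0,0,0],"claw":255},{"slide":[0,0,0.03],"turn":[0,0,0],"claw":255},{"slide":[0,0,0.03],"turn":[0,0,0],"claw":255}]'
```

```text
time_s: 12.37
eef_pos: [0.4335, -0.0746, 0.1776]
tcp_rot: [2.046, 2.383, 0.0]
wrist_force: [2.0, -0.9, 6.1]
width: 0.0244
time_s: 12.62
eef_pos: [0.4336, -0.0747, 0.1776]
tcp_rot: [2.045, 2.383, 0.0]
wrist_force: [0.9, 0.1, 11.2]
width: 0.0246
```

The stop holds: the TCP stays at z 0.1776 while the force goes from 6 to 11 N. I'll release now with that light preload on, so the backswing of the pads can't lift the post.

```bash
python3 -m handwheel '[{"slide":[0,0,0],"turn":[0,0,0],"claw":150},{"slide":[0,0,0],"turn":[0,0,0],"claw":120},{"slide":[0,0,0],"turn":[0,0,0],"claw":80},{"slide":[0,0,0],"turn":[0,0,0],"claw":80},{"slide":[0,0,0],"turn":[0,0,0],"claw":80},{"slide":[0,0,0],"turn":[0,0,0],"claw":80}]'
python3 - <<'E'
from h import *
snap('wrist','w8');rel(.433,-.074,.2);s=sense();print(s['wrist_force'],s['width'])
D=load('w8');C=cloud(D);reg=C[200:345,235:335].reshape(-1,3);reg=reg[(abs(reg[:,0]-.433)<.02)&(abs(reg[:,1]+.074)<.02)]
print('spike top z',reg[:,2].max())
E
```

```text
time_s: 13.12
eef_pos: [0.4332, -0.0744, 0.1768]
tcp_rot: [-2.046, -2.384, 0.0]
wrist_force: [0.1, 0.4, -0.0]
width: 0.0583
t 13.17 pos [ 0.4332 -0.0745  0.1769] slide cm [ 0.05 -0.01 -2.31] yaw y 8.72 tilt [-3.e-04  1.e-04 -1.e+00]
[-0.62656399 -0.48168177 -0.29108046] 0.05872127278702368
spike top z 0.2087951548924055
```

View pics/w8.png

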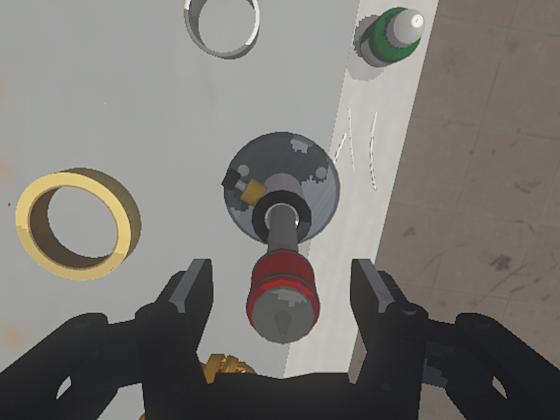

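The post stands free and upright, with the spike top measured at 0.2088, which puts the foot about 44 mm below the mouth. As a check that the release didn't lift it, I'll retreat, shut the fingers, and tap the top lightly.

```bash
python3 -m handwheel '[{"slide":[0,0,-0.5],"turn":[0,0,0],"claw":40},{"slide":[0,0,-2],"turn":[0,0,0],"claw":40},{"slide":[0,0,-4],"turn":[0,0,0],"claw":40},{"slide":[0,0,-6],"turn":[0,0,0],"claw":40},{"slide":[0,0,-7],"turn":[0,0,0],"claw":255},{"slide":[0,0,-7],"turn":[0,0,0],"claw":255},{"slide":[0,0,-7],"turn":[0,0,0],"claw":255},{"slide":[0,0,-7],"turn":[0,0,0],"claw":255},{"slide":[0,0,-7],"turn":[0,0,0],"claw":255},{"slide":[0,0,-7],"turn":[0,0,0],"claw":255},{"slide":[0,0,-7],"turn":[0,0,0],"claw":255}]'
python3 - <<'E'
from h import *
snap('wrist','w9');snap('scene','s9');rel(.4335,-.0735,.226)
D=load('w9');C=cloud(D);reg=C[150:345,235:335].reshape(-1,3);reg=reg[(abs(reg[:,0]-.433)<.02)&(abs(reg[:,1]+.074)<.02)]
for lo,hi in((.19,.195),(.197,.204),(.204,.212)):
    q=reg[(reg[:,2]>lo)&(reg[:,2]<hi)];print(lo,len(q),q.min(0).round(4),q.max(0).round(4))
print(sense()['wrist_force'])
a=cv2.imread('pics/s9.png')[130:270,270:370];b=cv2.imread('pics/w9.png')[100:400,170:400]
cv2.imwrite('pics/c9.png',np.hstack([cv2.resize(a,(360,504),interpolation=cv2.INTER_CUBIC),cv2.resize(b,(386,504))]))
E
```

```text
time_s: 14.08
eef_pos: [0.4331, -0.0744, 0.2465]
tcp_rot: [-2.046, -2.383, 0.001]
wrist_force: [-0.0, 0.3, 0.1]
width: -0.0001
t 14.18 pos [ 0.4333 -0.0745  0.2468] slide cm [0.09 0.04 2.08] yaw y 8.72 tilt [-3.e-04  1.e-04 -1.e+00]
0.19 422 [ 0.4201 -0.0845  0.1902] [ 0.4466 -0.0601  0.195 ]
0.197 914 [ 0.4228 -0.0805  0.197 ] [ 0.4441 -0.0626  0.204 ]
0.204 37 [ 0.4314 -0.0742  0.2041] [ 0.435  -0.0717  0.2091]
[-0.32846362 -0.69277497  1.09906044]
```

View pics/c9.png

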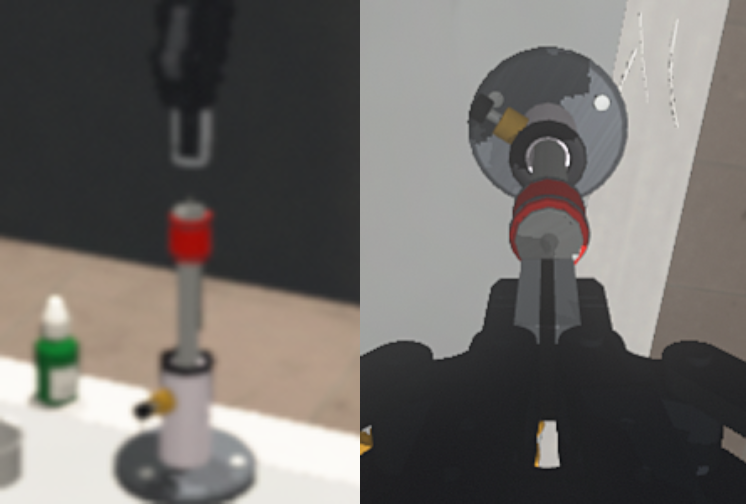

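Post stands upright in the holder (scene crop 188,235 to 187,360), with the closed fingertips just above the spike. Tapping now.

```bash
python3 -m handwheel '[{"slide":[0.1,0,0.8],"turn":[0,0,0],"claw":255},{"slide":[0.1,0,1.5],"turn":[0,0,0],"claw":255},{"slide":[0.1,0,1.9],"turn":[0,0,0],"claw":255},{"slide":[0.1,0,2.1],"turn":[0,0,0],"claw":255},{"slide":[0.1,0,2.1],"turn":[0,0,0],"claw":255}]' | bash ok.sh &&
python3 -m handwheel '[{"slide":[0,0,0.05],"turn":[0,0,0],"claw":255},{"slide":[0,0,0.05],"turn":[0,0,0],"claw":255}]' | bash ok.sh &&
python3 -m handwheel '[{"slide":[0,0,0.05],"turn":[0,0,0],"claw":255},{"slide":[0,0,0.05],"turn":[0,0,0],"claw":255}]' | bash ok.sh &&
python3 -m handwheel '[{"slide":[0,0,0.05],"turn":[0,0,0],"claw":255},{"slide":[0,0,0.05],"turn":[0,0,0],"claw":255}]' | bash ok.sh &&
python3 -m handwheel '[{"slide":[0,0,0.05],"turn":[0,0,0],"claw":255},{"slide":[0,0,0.05],"turn":[0,0,0],"claw":255}]' | bash ok.sh &&
python3 -m handwheel '[{"slide":[0,0,0.05],"turn":[0,0,0],"claw":255},{"slide":[0,0,0.05],"turn":[0,0,0],"claw":255}]' | bash ok.sh &&
python3 -m handwheel '[{"slide":[0,0,0.05],"turn":[0,0,0],"claw":255},{"slide":[0,0,0.05],"turn":[0,0,0],"claw":255}]' | bash ok.sh; echo $?
```

```text
eef_pos: [0.4329, -0.0734, 0.2254]
wrist_force: [0.4, -0.4, 0.7]
eef_pos: [0.4333, -0.0735, 0.2256]
wrist_force: [-0.3, -0.1, -0.3]
eef_pos: [0.4332, -0.0735, 0.2251]
wrist_force: [0.4, 0.1, -0.7]
eef_pos: [0.4332, -0.0735, 0.2245]
wrist_force: [0.2, -0.5, -0.0]
eef_pos: [0.4332, -0.0735, 0.2239]
wrist_force: [-0.2, -0.4, -0.3]
eef_pos: [0.4332, -0.0735, 0.2234]
wrist_force: [-0.1, 0.0, -0.5]
eef_pos: [0.4332, -0.0735, 0.2229]
wrist_force: [-0.5, 0.4, -0.2]
0
```

```bash
python3 -m handwheel '[{"slide":[0,0,0.04],"turn":[0,0,0],"claw":255},{"slide":[0,0,0.04],"turn":[0,0,0],"claw":255}]' | bash ok.sh &&
python3 -m handwheel '[{"slide":[0,0,0.04],"turn":[0,0,0],"claw":255},{"slide":[0,0,0.04],"turn":[0,0,0],"claw":255}]' | bash ok.sh &&
python3 -m handwheel '[{"slide":[0,0,0.04],"turn":[0,0,0],"claw":255},{"slide":[0,0,0.04],"turn":[0,0,0],"claw":255}]' | bash ok.sh &&
python3 -m handwheel '[{"slide":[0,0,0.04],"turn":[0,0,0],"claw":255},{"slide":[0,0,0.04],"turn":[0,0,0],"claw":255}]' | bash ok.sh; echo $?
```

```text
eef_pos: [0.4332, -0.0735, 0.2225]
wrist_force: [0.2, -0.9, -0.3]
eef_pos: [0.4332, -0.0735, 0.2221]
wrist_force: [0.6, 1.1, -0.7]
eef_pos: [0.4332, -0.0735, 0.2217]
wrist_force: [-0.1, -0.8, 0.3]
eef_pos: [0.4332, -0.0735, 0.2213]
wrist_force: [0.4, 0.1, 0.8]
0
```

```bash
python3 -m handwheel '[{"slide":[0,0,0.04],"turn":[0,0,0],"claw":255},{"slide":[0,0,0.04],"turn":[0,0,0],"claw":255}]' | bash ok.sh &&
python3 -m handwheel '[{"slide":[0,0,0.04],"turn":[0,0,0],"claw":255},{"slide":[0,0,0.04],"turn":[0,0,0],"claw":255}]' | bash ok.sh &&
python3 -m handwheel '[{"slide":[0,0,0.04],"turn":[0,0,0],"claw":255},{"slide":[0,0,0.04],"turn":[0,0,0],"claw":255}]' | bash ok.sh; echo $?
python3 - <<'E'
from h import *
snap('wrist','w10');
D=load('w10');C=cloud(D);reg=C[150:345,235:335].reshape(-1,3);reg=reg[(abs(reg[:,0]-.433)<.02)&(abs(reg[:,1]+.074)<.02)]
cv2.imwrite('pics/w10c.png',cv2.resize(D['p'][160:340,200:360,::-1],None,fx=3,fy=3))
E
```

```text
eef_pos: [0.4332, -0.0735, 0.2209]
wrist_force: [0.4, -0.2, 0.8]
eef_pos: [0.4332, -0.0735, 0.2205]
wrist_force: [-0.5, 1.1, 0.1]
eef_pos: [0.4332, -0.0735, 0.2201]
wrist_force: [-0.5, 0.2, 0.2]
0
```

View pics/w10c.png

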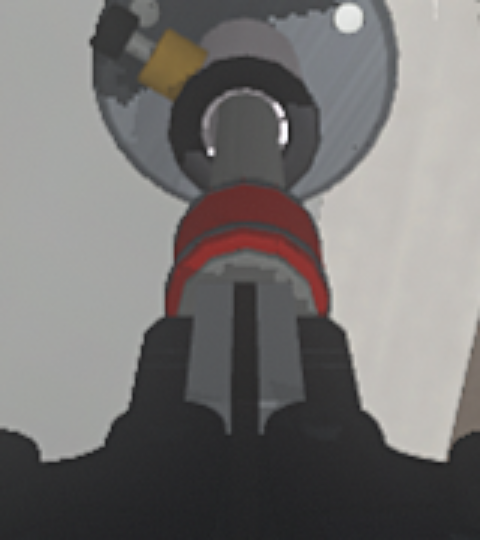

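```bash
python3 -m handwheel '[{"slide":[0,0,0.04],"turn":[0,0,0],"claw":255},{"slide":[0,0,0.04],"turn":[0,0,0],"claw":255}]' | bash ok.sh &&
python3 -m handwheel '[{"slide":[0,0,0.04],"turn":[0,0,0],"claw":255},{"slide":[0,0,0.04],"turn":[0,0,0],"claw":255}]' | bash ok.sh &&
python3 -m handwheel '[{"slide":[0,0,0.04],"turn":[0,0,0],"claw":255},{"slide":[0,0,0.04],"turn":[0,0,0],"claw":255}]' | bash ok.sh &&
python3 -m handwheel '[{"slide":[0,0,0.04],"turn":[0,0,0],"claw":255},{"slide":[0,0,0.04],"turn":[0,0,0],"claw":255}]' | bash ok.sh &&
python3 -m handwheel '[{"slide":[0,0,0.04],"turn":[0,0,0],"claw":255},{"slide":[0,0,0.04],"turn":[0,0,0],"claw":255}]' | bash ok.sh &&
python3 -m handwheel '[{"slide":[0,0,0.04],"turn":[0,0,0],"claw":255},{"slide":[0,0,0.04],"turn":[0,0,0],"claw":255}]' | bash ok.sh; echo $?
```

```text
eef_pos: [0.4332, -0.0735, 0.2197]
wrist_force: [0.9, 0.6, -0.2]
eef_pos: [0.4332, -0.0735, 0.2193]
wrist_force: [-0.2, -0.0, -0.6]
eef_pos: [0.4332, -0.0735, 0.2189]
wrist_force: [0.5, -0.4, -0.3]
eef_pos: [0.4332, -0.0735, 0.2185]
wrist_force: [0.1, -0.7, -0.7]
eef_pos: [0.4331, -0.0735, 0.2181]
wrist_force: [-0.2, 0.2, -0.4]
eef_pos: [0.4332, -0.0735, 0.2177]
wrist_force: [0.2, 0.5, -0.2]
0
```

```bash
python3 -m handwheel '[{"slide":[0,0,0.04],"turn":[0,0,0],"claw":255},{"slide":[0,0,0.04],"turn":[0,0,0],"claw":255}]' | bash ok.sh &&
python3 -m handwheel '[{"slide":[0,0,0.04],"turn":[0,0,0],"claw":255},{"slide":[0,0,0.04],"turn":[0,0,0],"claw":255}]' | bash ok.sh &&
python3 -m handwheel '[{"slide":[0,0,0.04],"turn":[0,0,0],"claw":255},{"slide":[0,0,0.04],"turn":[0,0,0],"claw":255}]' | bash ok.sh &&
python3 -m handwheel '[{"slide":[0,0,0.04],"turn":[0,0,0],"claw":255},{"slide":[0,0,0.04],"turn":[0,0,0],"claw":255}]' | bash ok.sh &&
python3 -m handwheel '[{"slide":[0,0,0.04],"turn":[0,0,0],"claw":255},{"slide":[0,0,0.04],"turn":[0,0,0],"claw":255}]' | bash ok.sh &&
python3 -m handwheel '[{"slide":[0,0,0.04],"turn":[0,0,0],"claw":255},{"slide":[0,0,0.04],"turn":[0,0,0],"claw":255}]' | bash ok.sh; echo $?
python3 - <<'E'
from h import *
s=sense();print(s['time_s'],s['width'])
D=load('w9');C=cloud(D);reg=C[150:345,235:335].reshape(-1,3);reg=reg[(abs(reg[:,0]-.433)<.02)&(abs(reg[:,1]+.074)<.02)]
r=np.hypot(reg[:,0]-.4335,reg[:,1]+.0735)
for a in range(0,14,2):
    q=reg[(r>a/1000)&(r<(a+2)/1000)];q=q[q[:,2]>.19];print(a,len(q),q[:,2].min().round(4) if len(q) else '',np.median(q[:,2]).round(4) if len(q) else '',q[:,2].max().round(4) if len(q) else '')
E
```

```text
eef_pos: [0.4332, -0.0735, 0.2173]
wrist_force: [0.2, -0.2, 0.2]
eef_pos: [0.4332, -0.0735, 0.2169]
wrist_force: [0.5, -0.3, -1.3]
eef_pos: [0.4332, -0.0735, 0.2165]
wrist_force: [0.3, -0.1, 0.4]
eef_pos: [0.4331, -0.0735, 0.2161]
wrist_force: [0.1, -0.2, 0.3]
eef_pos: [0.4332, -0.0735, 0.2157]
wrist_force: [0.3, 0.3, -0.5]
eef_pos: [0.4332, -0.0735, 0.2153]
wrist_force: [-0.1, 0.3, -0.4]
0
18.8167 7.516037428095983e-05
0 161 0.1978 0.2692 0.2802
2 361 0.1965 0.2694 0.2819
4 374 0.1962 0.1988 0.2818
6 419 0.1968 0.1988 0.2902
8 762 0.1966 0.25 0.2945
10 2467 0.1933 0.2563 0.2963
12 1616 0.1902 0.2754 0.2998
```

```bash
python3 -m handwheel '[{"slide":[0,0,0.05],"turn":[0,0,0],"claw":255},{"slide":[0,0,0.05],"turn":[0,0,0],"claw":255}]' | bash ok.sh &&
python3 -m handwheel '[{"slide":[0,0,0.05],"turn":[0,0,0],"claw":255},{"slide":[0,0,0.05],"turn":[0,0,0],"claw":255}]' | bash ok.sh &&
python3 -m handwheel '[{"slide":[0,0,0.05],"turn":[0,0,0],"claw":255},{"slide":[0,0,0.05],"turn":[0,0,0],"claw":255}]' | bash ok.sh &&
python3 -m handwheel '[{"slide":[0,0,0.05],"turn":[0,0,0],"claw":255},{"slide":[0,0,0.05],"turn":[0,0,0],"claw":255}]' | bash ok.sh &&
python3 -m handwheel '[{"slide":[0,0,0.05],"turn":[0,0,0],"claw":255},{"slide":[0,0,0.05],"turn":[0,0,0],"claw":255}]' | bash ok.sh &&
python3 -m handwheel '[{"slide":[0,0,0.05],"turn":[0,0,0],"claw":255},{"slide":[0,0,0.05],"turn":[0,0,0],"claw":255}]' | bash ok.sh; echo $?
```

```text
eef_pos: [0.4332, -0.0735, 0.2148]
wrist_force: [-0.8, 0.0, 0.1]
eef_pos: [0.4332, -0.0735, 0.2143]
wrist_force: [-0.0, -0.1, 0.6]
eef_pos: [0.4331, -0.0735, 0.2138]
wrist_force: [-0.4, -0.9, -0.7]
eef_pos: [0.4332, -0.0735, 0.2133]
wrist_force: [0.1, 0.2, 0.6]
eef_pos: [0.4332, -0.0735, 0.2128]
wrist_force: [-0.5, 1.2, -0.2]
eef_pos: [0.4334, -0.0736, 0.2126]
wrist_force: [-0.7, 0.7, 4.5]
1
```

Contact with the dish is right where predicted. I'll press a little more and see whether it yields.

```bash
python3 -m handwheel '[{"slide":[0,0,0.03],"turn":[0,0,0],"claw":255},{"slide":[0,0,0.03],"turn":[0,0,0],"claw":255},{"slide":[0,0,0.03],"turn":[0,0,0],"claw":255}]'
python3 -m handwheel '[{"slide":[0,0,0.02],"turn":[0,0,0],"claw":255},{"slide":[0,0,0.02],"turn":[0,0,0],"claw":255},{"slide":[0,0,0.02],"turn":[0,0,0],"claw":255}]'
```

```text
time_s: 20.07
eef_pos: [0.4335, -0.0736, 0.2126]
tcp_rot: [2.045, 2.383, 0.001]
wrist_force: [0.6, 0.8, 7.6]
width: 0.0001
time_s: 20.32
eef_pos: [0.4336, -0.0736, 0.2126]
tcp_rot: [2.045, 2.383, 0.001]
wrist_force: [-1.7, -0.3, 9.3]
width: 0.0003
```

It is rigid: z stays at 0.2126 up to 9 N, so the post is on the stop. Retreating straight up.

```bash
python3 -m handwheel '[{"slide":[0,0,-0.2],"turn":[0,0,0],"claw":255},{"slide":[0,0,-0.5],"turn":[0,0,0],"claw":255},{"slide":[0,0,-0.9],"turn":[0,0,0],"claw":255},{"slide":[0,0,-0.9],"turn":[0,0,0],"claw":255}]'
python3 -m handwheel '[{"slide":[0,0,-1.5],"turn":[0,0,0],"claw":255},{"slide":[0,0,-3],"turn":[0,0,0],"claw":255},{"slide":[0,0,-5],"turn":[0,0,0],"claw":255},{"slide":[0,0,-7],"turn":[0,0,0],"claw":255},{"slide":[0,0,-7],"turn":[0,0,0],"claw":255},{"slide":[0,0,-7],"turn":[0,0,0],"claw":255},{"slide":[0,0,-7],"turn":[0,0,0],"claw":255}]'
python3 - <<'E'
from h import *
snap('wrist','w11');snap('scene','s11')
D=load('w11');C=cloud(D);reg=C[100:345,235:335].reshape(-1,3);reg=reg[(abs(reg[:,0]-.433)<.006)&(abs(reg[:,1]+.074)<.006)&(reg[:,2]<.23)]
print('top',reg[:,2].max(),'dish',np.median(reg[reg[:,2]>.19][:,2]))
a=cv2.imread('pics/s11.png')[110:300,150:440];cv2.imwrite('pics/c11.png',cv2.resize(a,None,fx=2.7,fy=2.7,interpolation=cv2.INTER_CUBIC))
E
```

```text
time_s: 20.65
eef_pos: [0.4334, -0.0736, 0.2215]
tcp_rot: [2.046, 2.383, 0.0]
wrist_force: [-0.2, -0.3, -0.2]
width: 0.0002
time_s: 21.23
eef_pos: [0.433, -0.0735, 0.2903]
tcp_rot: [-2.046, -2.383, 0.0]
wrist_force: [-0.9, -0.6, -0.2]
width: 0.0004
top 0.20844759625433404 dish 0.19797850101876005
```

View pics/c11.png

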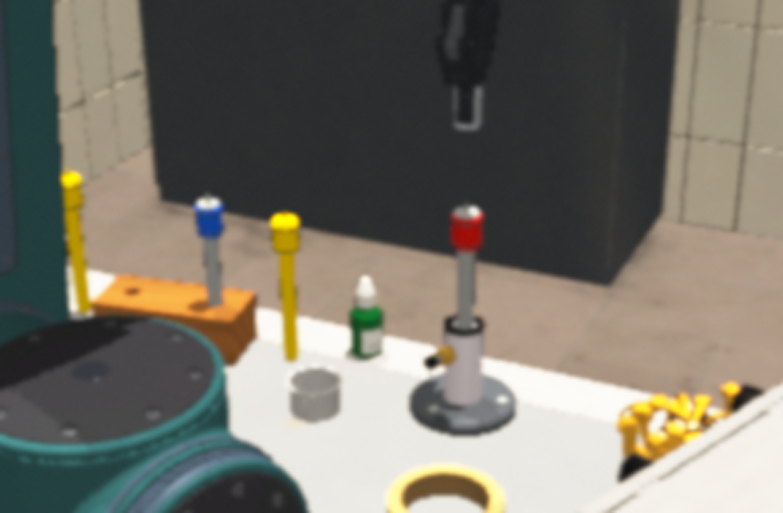

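View pics/w11.png

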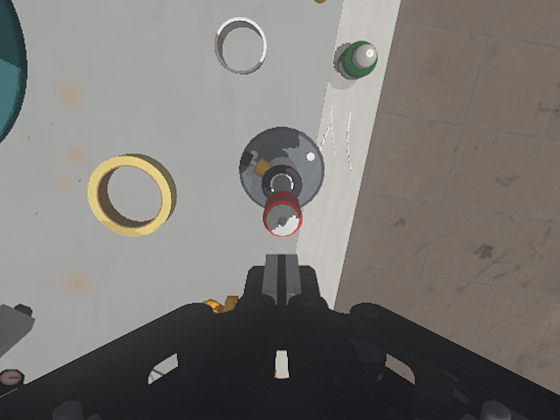

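The red post stands upright in the holder (crop 466,230). The blue post, yellow posts, bottle, cutter and ornament are where they were, and the gripper is clear. Handing in.

```bash
python3 -c "
from rig import *
print(job_done())"
```

```text
the job is handed in; nothing more can be done
None
```

The red post is out of the rack and standing in the holder on the depth stop. I handed the job in at about 21 s with the gripper clear of everything.

- **Finding the stop:** The post rode over the plunger at only a few newtons. It met the stop about 44 mm below the mouth, and the TCP height did not move as the push rose from 6 to 11 N, well under the 30 N at which the stop slips.
- **Release check:** I let go with that light push still on, then backed off. A tap on the top with the closed fingers, up to 9 N, moved nothing, so the post had not lifted. The spike top read 0.2088 m before the tap and 0.2084 m after, which again puts the foot about 44 mm down.
- **Surroundings:** The last scene and wrist pictures show the post upright. By eye, the blue post, yellow posts, bottle, cutter and ornament are where they were.
- **Disagreements:**
  - The cameras differed by 2 to 4 mm on the post and holder positions. I went with the wrist view, and the rod entered the bore without side force.
  - The tap met the dish, not the spike as I had planned. It worked just as well.

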